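# Shut and fasten the presentation case

## Task

Swing the lid of the packed wooden case fully shut. Then press its dark winged stud down and turn it clockwise, about a quarter turn, until it drops right down into its slotted catch, and let go. Do not shift the desk bell or the ribbon spool standing beside the case.

Things in the scene. Friction and masses are not known exactly. Their poses are not given: they have to be found in the camera images.
- case: Wooden presentation case packed with two gift boxes, fixed to the worktop, 170 (its x) x 200 (its y) x 90 mm high without the lid. Origin: centre of its underside, z up. Front: its -x side, towards the robot. The lid's hinge line runs along its y axis at x = +85, z = +90 mm. Mind the tall wall partition at the far left (about 0.7 m ahead, 0.35 m left of the robot base): swing the arm round drawn in.
- lid (a joint): Angle of the case's lid (rad): 0 shut, 1.57 upright; starts open at 1.1 to 1.4. Wooden plate 170 x 200 x 8 mm; its upper face is 98 mm above the worktop when shut. The hinge is stiff (0.55 N m): the lid stays where it is left and must be brought all the way down, e.g. by pushing its outer (rear) face with shut fingers beside the stud, about 5 N at 135 mm from the hinge.
- lid_edge (a point): Middle of the lid's free front edge, on its outer (upper when shut) face, 170 mm from the hinge line. The lid's outer face is bare from 34 to 100 mm either side of its centre line: room to push there.
- stud_turn (a joint): Angle of the stud about its axis (rad), which is square to the lid. At 0 the wing lies along the case's x axis; it grows clockwise seen from above with the lid shut. Starts at 0.1 to 0.4; travel -0.05 to 1.75. The wing is in line with the catch's slot at 1.571 and falls in within about 0.06 of that. Friction 0.05 N m.
- stud_drop (a joint): How far the stud has sunk (m): 0 raised (wing resting across the catch's two bars), 0.006 fully down in the slot. It sinks only when in line with the slot and pressed down with more than about 2.5 N; it then stays down by friction and the slot keeps it from turning.
- stud_top (a point): Centre of the top of the stud's wing, on the stud's axis, x along the wing; 144 mm above the worktop with the lid shut and the stud raised. The wing is an upright dark steel bar 60 long x 12 thick x 36 mm high. Grip it across its 12 mm, fingertips no lower than 24 mm below its top, so that they can follow it down 6 mm.
- catch (a point): Centre of the slotted catch, at the height of its top face, on the stud's axis: on the lid's centre line, 125 mm from the hinge (case x = -40 mm, 108 mm above the worktop when shut). Two aluminium bars fixed on the lid, each 64 (along case y) x 20 mm, 10 mm high, with a 16 mm wide slot between them along the case's y axis.
- bell: Round desk bell, 70 mm across, 44 mm high, loose, standing left of the case. Origin: centre of its underside. To be left alone.
- ribbon: Spool of brown ribbon, 60 mm across, 28 mm high, loose, right of the case. Origin: centre of its underside. To be left alone.

How it is judged (in metres and radians):
On the way, in this order (a step that is already met when the one before it is completed fails the run):
1. the lid is shut, the stud still raised (value of joint lid below 0.03 rad and value of joint stud_drop below 0.002 m), for 0.2 s.
2. the stud has been turned and has dropped into its catch (value of joint lid below 0.03 rad and value of joint stud_turn between 1.47 and 1.67 rad and value of joint stud_drop above 0.0045 m), for 0.2 s.
At the end, for the whole second after the job is handed in: The lid is shut (within 0.03 rad), and the stud is turned a quarter (1.47 to 1.67 rad) and sunk at least 4.5 of its 6 mm into the catch (all of step 2); the robot touches nothing.
It fails at once if the desk bell or the ribbon spool was shifted more than 30 mm (distance of any of bell, ribbon from where it was at the start of the episode above 0.03 m).
It also fails if it takes over 54 s, if anything falls off the work surface, if the arm or the gripper's body presses on something with over 40 N, if the wrist force passes 120 N, or if a joint passes its speed limit or range.

## Robot

A 6-joint arm with a two-finger parallel gripper is mounted at the origin on a cart in front of the work surface, level with it; the furniture and walls round the work are solid. World frame = base frame: x ahead of the robot, y to its left, z up, the work surface at z = 0. Lengths are in m, angles in degrees, forces in N, time in s.
With the tool pointing down it reaches from about 0.375 to 0.9 m from the base axis. Payload 3.1 kg.
Tool frame: the origin (TCP) lies at the very end of the fingers, on their centre line; the grasp point (between the pads) lies 19 mm behind it; z points along the fingers, x is the direction in which the jaws open and shut, and the axes are right-handed (so a half turn about z gives the same grasp; the last joint's range is limited). The gripper opens to 87 mm and grips with 3 to 60 N. Pads are 19 mm wide; open, the fingers measure 117 mm over their backs; the gripper's body (75 mm by 190 mm) begins 51 mm behind the grasp point.
Start: joints at [66.32, 30.224, 82.088, -0, 67.689, -10.227], TCP at [0.145, 0.608, 0.223] pointing down, gripper open.
Joint ranges: [-176.69, 176.69], [-43.24, 126.21], [12.49, 139.97], [-82, 262], [0, 151.66], [-163.58, 163.58]. Speed limits (degrees/s): [159.86, 159.86, 180, 180, 180, 180].

## Interface

Orientations are given as a 3x3 rotation matrix whose columns are the frame's x, y, z axes.
In Python, from rig import bot gives the robot as it stands.
- The arm moves only by the tool arm_command, never from a script. Its argument "plan" is a list of rows, each an object of numbers: "claw": the opening, from 0 (shut) to 1 (fully open); "dx", "dy", "dz": the shift along the tool's x, y, z in cm; "twist": the turn about the tool's z in degrees. A call has 1 to 8 rows; each row is the pose to reach, as a shift and turn from the pose measured when the call began, along the tool's axes at that moment; what a row does not reach only later rows make up. A row lasts 1/12 s, in which the tool goes at most 41.7 mm and 7.16 degrees, less where a joint would pass 70% of its speed; a pose out of reach is approached as far as the arm can. A call with a gripper value outside its range is refused whole. The fingers move at their own pace and stop on an object; the grip force is fixed at half the most. Time passes only in rows, so rows that repeat a pose let the fingers close. It gives the time, the measured TCP pose, the force and the opening at its end, in the units of the state.
- bot.read_state(): the state, without advancing time (a new reading comes with each control period).
- bot.capture(name): name is "scene" or "top" or "wrist"; returns the picture (384x512x3 uint8, red, green, blue); there is no depth.
- bot.calibration(name): a dict with "intrinsics" (3x3 intrinsics, pixels), "k1" (the pictures are not rectified: a ray, as slopes to the right and down, at radius r is drawn at 1 + k1 r^2 times it, then the intrinsics apply), "rvec" (rotation vector, rad) and "tvec" (3), from world to camera coordinates, as OpenCV has them; the wrist camera has in their place "T_tool_cam" (4x4, takes a point from camera to tool coordinates, whose origin is the TCP and whose axes are the tool frame's). Camera axes: x right, y down, z forward; pixel columns grow to the right and rows downward; lengths in m; the calibration is good to about 2 mm. A picture is of the moment at which its call begins: read the wrist's pose just before it. calibration takes no time and is no camera call.
- bot.hand_in(): hands the job in, once; it reports no verdict.
The state is a dict: "time_s": time; "joint_positions": joint angles; "qvel": joint speeds; "tau": joint torques, N m; "position": TCP position; "tcp_rot": TCP orientation; "force": force on the tool from outside, world axes, zero at the start; "moment": the same for the moment, N m; "opening": opening from 0.0 (shut) to 1.0 (fully open).
Only numpy, scipy, OpenCV 4.12 (cv2) and the standard library are available. Lean on these libraries where they do the work, as an engineer would, in place of code of your own. Each camera call takes 0.05 s, during which the arm holds its last target.

## Working session

There is one attempt and no reset: what is moved stays moved. The work goes in short steps, Python scripts to look and compute and a tool call to move; the robot and the scene stay as the last step left them, time stands still between calls to the robot, and variables do not carry over. Pictures are saved under pics/ and viewed, and the job is handed in when it is done.

Besides the shell and the picture viewer there is one more tool, called after "Call:" by a JSON object that holds its "fn" and its "kwargs", one argument or row to a line. arm_command: Moves the arm, as the interface text tells. Its arguments: {"type":"object","properties":{"plan":{"type":"array"}},"required":["plan"]}

```bash
ls; mkdir -p pics; python3 - <<'E'
from rig import bot
import cv2
print(bot.read_state())
for n in ["scene","top","wrist"]:
    c=bot.calibration(n);print(n,c)
for n in ["scene","top"]:
    im=bot.capture(n);cv2.imwrite(f"pics/{n}0.png",im[:,:,::-1])
E
```

```text
pics
{'time_s': 0.0, 'joint_positions': array([ 6.63204840e+01,  3.02802493e+01,  8.21589661e+01, -1.45249407e-03,
        6.76893341e+01, -1.02265448e+01]), 'qvel': array([ 0.03352493, -0.01111432, -0.03063115,  0.05914396,  0.06369772,
        0.11009925]), 'tau': array([-2.43193521e-03, -4.40031731e+01, -1.76592475e+01,  6.32846332e-02,
        5.81239408e-02, -2.10115841e-04]), 'position': array([0.14506426, 0.60714943, 0.22154357]), 'tcp_rot': array([[ 2.32636799e-01,  9.72563286e-01, -8.79600623e-04],
       [ 9.72561168e-01, -2.32638159e-01, -2.06413015e-03],
       [-2.21212587e-03, -3.75272779e-04, -9.99997483e-01]]), 'force': array([ 0.33436656, -0.82752061, -0.35565769]), 'moment': array([ 0.00313782,  0.02902587, -0.00686416]), 'opening': 1.0008115044400616}
scene {'intrinsics': array([[453.27506787,   0.        , 255.8231478 ],
       [  0.        , 453.27506787, 187.28002399],
       [  0.        ,   0.        ,   1.        ]]), 'k1': -0.15381897794425395, 'rvec': array([ 2.14635617, -0.96484041,  0.44518865]), 'tvec': array([-0.48104193,  0.32136324,  0.69215821])}
top
[... 170 characters left out ...]
 'k1': -0.08720161048372109, 'rvec': array([ 2.04360553, -2.14384938,  0.26380317]), 'tvec': array([-0.09554031,  0.58509939,  0.86459941])}
wrist {'intrinsics': array([[307.81289666,   0.        , 257.59484767],
       [  0.        , 307.81289666, 190.12304476],
       [  0.        ,   0.        ,   1.        ]]), 'k1': -0.07235774135493547, 'T_tool_cam': array([[ 9.99997760e-01, -1.42678785e-03,  1.56326466e-03,
        -3.72213254e-04],
       [ 9.68853046e-04,  9.65273086e-01,  2.61241137e-01,
        -7.16565912e-02],
       [-1.88171298e-03, -2.61239037e-01,  9.65272306e-01,
        -1.63266038e-01],
       [ 0.00000000e+00,  0.00000000e+00,  0.00000000e+00,
         1.00000000e+00]])}
```

View pics/scene0.png

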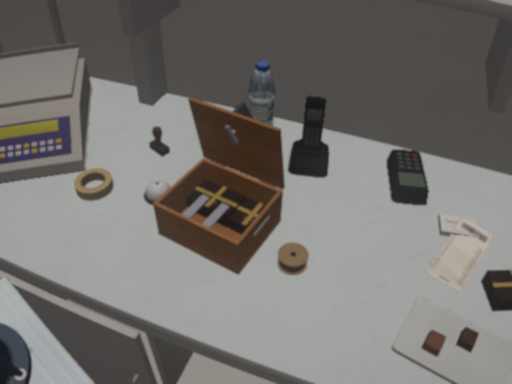

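View pics/top0.png

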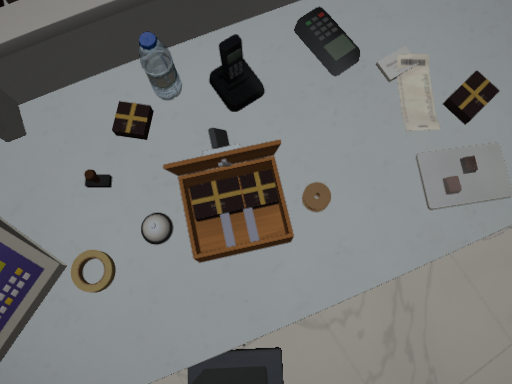

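```bash
cat > h.py <<'E'
import numpy as np, cv2
from rig import bot
def cal(n, st=None):
    c=bot.calibration(n);K=c["intrinsics"];k=c["k1"]
    if n=="wrist":
        T=np.eye(4);T[:3,:3]=st["tcp_rot"];T[:3,3]=st["position"]
        W=np.linalg.inv(T@c["T_tool_cam"]);R=W[:3,:3];t=W[:3,3]
    else:
        R=cv2.Rodrigues(c["rvec"])[0];t=c["tvec"]
    return K,np.array([k,0,0,0.]),R,t
def proj(P,C):
    K,d,R,t=C
    return cv2.projectPoints(np.atleast_2d(P).astype(float),cv2.Rodrigues(R)[0],t,K,d)[0][:,0]
def onz(uv,z,C):
    K,d,R,t=C
    s=cv2.undistortPoints(np.array(uv,float).reshape(-1,1,2),K,d)[:,0]
    r=np.c_[s,np.ones(len(s))]@R; o=-R.T@t
    return o+r*((z-o[2])/r[:,2])[:,None]
E
python3 - <<'E'
import cv2
a=cv2.imread("pics/top0.png")[120:280,130:340]
cv2.imwrite("pics/top0c.png",cv2.resize(a,None,fx=3.7,fy=3.7,interpolation=cv2.INTER_CUBIC))
a=cv2.imread("pics/scene0.png")[90:280,130:320]
cv2.imwrite("pics/scene0c.png",cv2.resize(a,None,fx=3,fy=3,interpolation=cv2.INTER_CUBIC))
E
```

```text
(no output)
```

View pics/top0c.png

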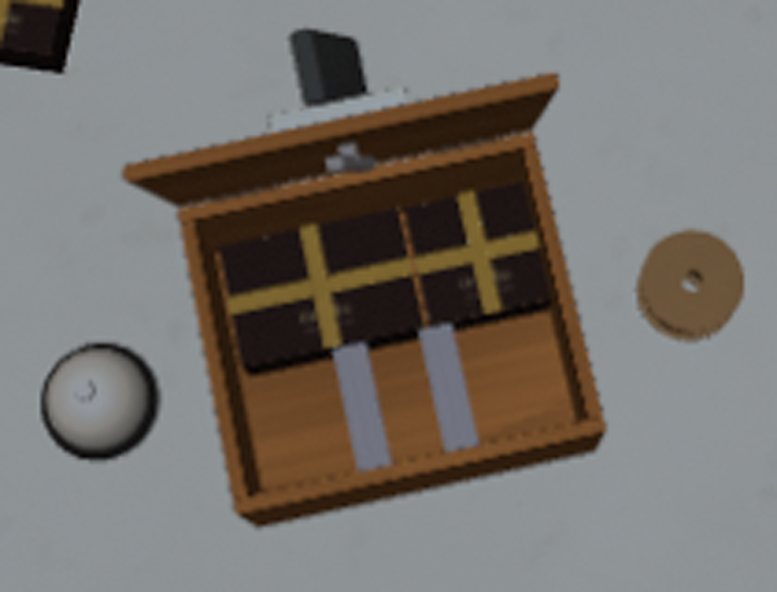

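View pics/scene0c.png

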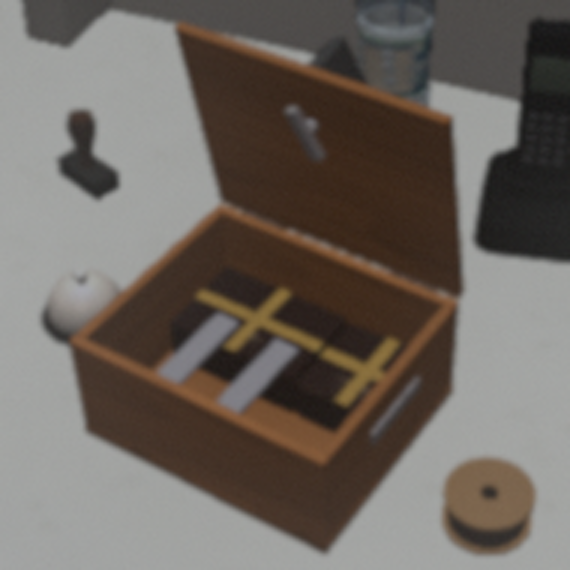

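```bash
cat > fit.py <<'E'
from h import *
from scipy.optimize import least_squares
def lidpt(d,y,h,a): return [.085-d*np.cos(a)+h*np.sin(a),y,.09+d*np.sin(a)+h*np.cos(a)]
def toW(P,x,y,w):
    c,s=np.cos(w),np.sin(w);P=np.atleast_2d(P)
    return np.c_[x+c*P[:,0]-s*P[:,1],y+s*P[:,0]+c*P[:,1],P[:,2]]
if __name__=="__main__":
    Ct,Cs=cal("top"),cal("scene")
    T=np.array([[237,510],[605,430],[180,212],[126,167],[556,75]])/3.7+[130,120]
    S=np.array([[75,342],[325,463],[222,207],[457,300],[182,32],[452,124],[325,550],[88,430]])/3+[130,90]
    def pr(p):
        x,y,w,a=p
        A=[[-.085,.1,.09],[-.085,-.1,.09],[.085,.1,.09],lidpt(.17,.1,.008,a),lidpt(.17,-.1,.008,a)]
        B=[[-.085,.1,.09],[-.085,-.1,.09],[.085,.1,.09],[.085,-.1,.09],lidpt(.17,.1,0,a),lidpt(.17,-.1,0,a),[-.085,-.1,0],[-.085,.1,0]]
        return np.r_[proj(toW(A,x,y,w),Ct)-T,proj(toW(B,x,y,w),Cs)-S]
    print(onz(T[:3],.09,Ct))
    f=least_squares(lambda p:pr(p).ravel(),[.55,0,.2,1.2],loss="soft_l1")
    print(f.x,np.degrees(f.x[2:]));print(pr(f.x).round(1))
    x,y,w,a=f.x
    print("edge",toW([lidpt(.17,0,.008,a),lidpt(.135,-.067,.008,a),lidpt(.125,0,.054,a)],x,y,w))
    Z=onz([[156.8,228.5]],.02,Ct);print("bell",Z);print("ribbon",onz([[317,197]],.028,Ct))
E
python3 fit.py
```

```text
[[ 0.43728432  0.01422326  0.09      ]
 [ 0.47012314 -0.18003749  0.09      ]
 [ 0.59968712  0.04306448  0.09      ]]
[ 0.5374307  -0.07003856  0.17372344  1.35417205] [ 9.95361972 77.58834344]
[[ 0.2  0.4]
 [ 1.6 -0.5]
 [-0.  -2. ]
 [-0.2 -0.2]
 [ 1.9 -0.7]
 [-2.2 -1.2]
 [-0.2  0.2]
 [-0.3 -2. ]
 [ 1.4 -0. ]
 [-3.4 -1.5]
 [-1.6  0.2]
 [ 0.4  1.5]
 [-0.5  0.1]]
edge [[ 0.59285791 -0.06031151  0.25774633]
 [ 0.61184838 -0.12500272  0.22356433]
 [ 0.64663306 -0.05087437  0.22368501]]
bell [[0.50904084 0.10233749 0.02      ]]
ribbon [[ 0.55932564 -0.24004407  0.028     ]]
```

```bash
python3 - <<'E'
from h import *
C=cal("top")
for n,uv,z in [("phone base near",(237,110),0.0),("phone hi left",(222,40),.15),("phone hi right",(243,45),.15),("phone base L",(212,85),0),("phone base R",(263,92),0),("bottle top",(150,40),.22),("bottle base",(172,98),0),("register R",(65,265),.1),("partition",(22,135),0.0),("partition",(22,135),0.3)]:
    print(n,onz([uv],z,C)[0].round(3))
C=cal("scene")
for n,uv,z in [("phone top",(315,98),0.15),("bottle top",(263,65),.2),("part base r",(160,103),0),("part base l",(138,95),0)]:
    print(n,onz([uv],z,C)[0].round(3))
# heights: vertical-plane intersections
print(proj([[.78,-.12,h] for h in (0,.1,.15,.2,.25)],C).round(0), "phone")
E
```

```text
phone base near [ 0.778 -0.076 -0.   ]
phone hi left [ 0.87  -0.056  0.15 ]
phone hi right [ 0.856 -0.098  0.15 ]
phone base L [ 0.845 -0.02  -0.   ]
phone base R [ 0.821 -0.138 -0.   ]
bottle top [0.834 0.075 0.22 ]
bottle base [0.816 0.074 0.   ]
register R [0.433 0.264 0.1  ]
partition [0.744 0.426 0.   ]
partition [0.625 0.262 0.3  ]
phone top [ 0.888 -0.046  0.15 ]
bottle top [0.856 0.091 0.2  ]
part base r [0.769 0.41  0.   ]
part base l [0.754 0.497 0.   ]
[[308. 181.]
 [312. 148.]
 [314. 129.]
 [316. 110.]
 [319.  89.]] phone
```

Call:
{"fn": "arm_command", "kwargs": {
  "plan": [
    {"dz":-4,"claw":0},
    {"dz":-8,"claw":0},
    {"dz":-12,"claw":0},
    {"dz":-13,"claw":0},
    {"dx":-4,"dy":3,"dz":-13,"claw":0},
    {"dx":-7,"dy":6,"dz":-13,"claw":0},
    {"dx":-10,"dy":8.5,"dz":-13,"claw":0},
    {"dx":-13,"dy":11,"dz":-13,"claw":0}
  ]
}}

```text
$.plan[0]: bad value
```

Call:
{"fn": "arm_command", "kwargs": {
  "plan": [
    {"claw":0,"dx":0,"dy":0,"dz":-4,"twist":0},
    {"claw":0,"dx":0,"dy":0,"dz":-8,"twist":0},
    {"claw":0,"dx":0,"dy":0,"dz":-12,"twist":0},
    {"claw":0,"dx":0,"dy":0,"dz":-13,"twist":0},
    {"claw":0,"dx":-4,"dy":3,"dz":-13,"twist":0},
    {"claw":0,"dx":-7,"dy":6,"dz":-13,"twist":0},
    {"claw":0,"dx":-10,"dy":8.5,"dz":-13,"twist":0},
    {"claw":0,"dx":-13,"dy":11,"dz":-13,"twist":0}
  ]
}}

```text
time_s: 0.77
position: [0.2203, 0.457, 0.3512]
tcp_rot: [[0.231, 0.973, -0.001], [0.973, -0.231, -0.003], [-0.003, -0.0, -1.0]]
force: [1.3, 0.4, -0.3]
opening: 0.48
```

Call:
{"fn": "arm_command", "kwargs": {
  "plan": [
    {"claw":0,"dx":-3,"dy":2.5,"dz":-1,"twist":-4},
    {"claw":0,"dx":-6,"dy":5,"dz":-1,"twist":-8},
    {"claw":0,"dx":-9,"dy":7.5,"dz":-1,"twist":-12},
    {"claw":0,"dx":-12,"dy":10,"dz":-1,"twist":-16},
    {"claw":0,"dx":-15,"dy":12.5,"dz":-1,"twist":-20},
    {"claw":0,"dx":-19,"dy":15,"dz":-1,"twist":-23},
    {"claw":0,"dx":-22.5,"dy":17.5,"dz":-1,"twist":-23},
    {"claw":0,"dx":-26,"dy":20,"dz":-1,"twist":-23}
  ]
}}

```text
time_s: 1.43
position: [0.3513, 0.1636, 0.3615]
tcp_rot: [[-0.168, 0.986, -0.002], [0.986, 0.168, -0.003], [-0.002, -0.002, -1.0]]
force: [1.2, 0.2, 0.3]
opening: 0.006
```

Call:
{"fn": "arm_command", "kwargs": {
  "plan": [
    {"claw":0,"dx":-3.3,"dy":2.5,"dz":0,"twist":0},
    {"claw":0,"dx":-6.6,"dy":5,"dz":0,"twist":0},
    {"claw":0,"dx":-10,"dy":7.5,"dz":0,"twist":0},
    {"claw":0,"dx":-13.3,"dy":10,"dz":0,"twist":0},
    {"claw":0,"dx":-16.6,"dy":12.5,"dz":0,"twist":0},
    {"claw":0,"dx":-20,"dy":15,"dz":0,"twist":0},
    {"claw":0,"dx":-23.3,"dy":17.5,"dz":0,"twist":0},
    {"claw":0,"dx":-26.5,"dy":20.5,"dz":0,"twist":0}
  ]
}}

```text
time_s: 2.1
position: [0.596, -0.0635, 0.3609]
tcp_rot: [[-0.167, 0.986, -0.003], [0.986, 0.167, -0.002], [-0.002, -0.004, -1.0]]
force: [0.8, 1.3, 0.1]
opening: 0.006
```

Call:
{"fn": "arm_command", "kwargs": {
  "plan": [
    {"claw":0,"dx":-3.3,"dy":2.5,"dz":0,"twist":0},
    {"claw":0,"dx":-6,"dy":5,"dz":0,"twist":0},
    {"claw":0,"dx":-6,"dy":5,"dz":0,"twist":0},
    {"claw":0,"dx":-6,"dy":5,"dz":0,"twist":0}
  ]
}}

```text
time_s: 2.43
position: [0.6558, -0.1158, 0.3582]
tcp_rot: [[-0.164, 0.986, -0.007], [0.986, 0.164, -0.001], [0.0, -0.007, -1.0]]
force: [-0.7, 1.2, -0.1]
opening: 0.003
```

```bash
python3 - <<'E'
from h import *
s=bot.read_state();print(s["position"],s["tcp_rot"].round(3),s["joint_positions"].round(1),s["time_s"])
im=bot.capture("scene");cv2.imwrite("pics/s1.png",im[:,:,::-1])
im=bot.capture("top");cv2.imwrite("pics/t1.png",cv2.resize(im[90:290,100:360,::-1],None,fx=3,fy=3,interpolation=cv2.INTER_CUBIC))
E
```

```text
[ 0.6557807  -0.11584157  0.35818345] [[-0.164  0.986 -0.007]
 [ 0.986  0.164 -0.001]
 [ 0.    -0.007 -1.   ]] [ -19.5   27.6   65.    -0.2   87.8 -119. ] 2.4333
```

View pics/s1.png

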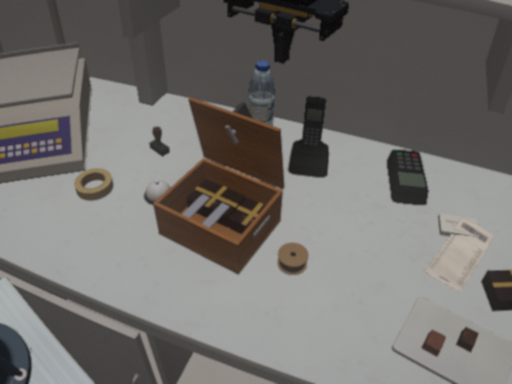

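View pics/t1.png

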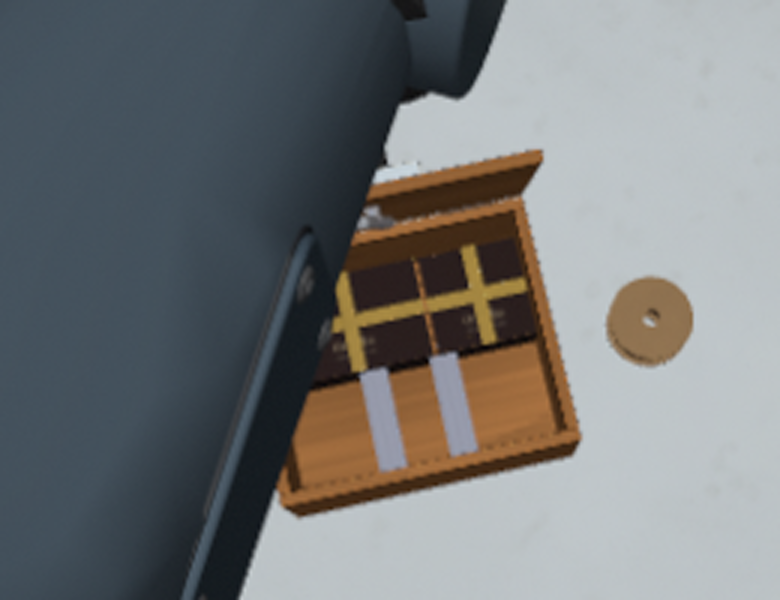

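Call:
{"fn": "arm_command", "kwargs": {
  "plan": [
    {"claw":0,"dx":0,"dy":0,"dz":3.5,"twist":0},
    {"claw":0,"dx":0,"dy":0,"dz":7,"twist":0},
    {"claw":0,"dx":0,"dy":0,"dz":10.5,"twist":0},
    {"claw":0,"dx":0,"dy":0,"dz":13.5,"twist":0},
    {"claw":0,"dx":0,"dy":0,"dz":14,"twist":0},
    {"claw":0,"dx":0,"dy":0,"dz":14,"twist":0}
  ]
}}

```text
time_s: 3.03
position: [0.6513, -0.1121, 0.2184]
tcp_rot: [[-0.168, 0.986, -0.011], [0.986, 0.168, 0.001], [0.003, -0.011, -1.0]]
force: [-0.3, 0.2, 2.0]
opening: 0.006
```

```bash
python3 - <<'E'
from h import *
s=bot.read_state();print(s["position"],s["tcp_rot"].round(3),s["force"])
im=bot.capture("scene");cv2.imwrite("pics/s2.png",cv2.resize(im[0:240,120:380,::-1],None,fx=2.4,fy=2.4))
E
```

```text
[ 0.6513068  -0.11207532  0.21835765] [[-0.168  0.986 -0.011]
 [ 0.986  0.168  0.001]
 [ 0.003 -0.011 -1.   ]] [-0.33095707  0.18040393  2.04790577]
```

View pics/s2.png

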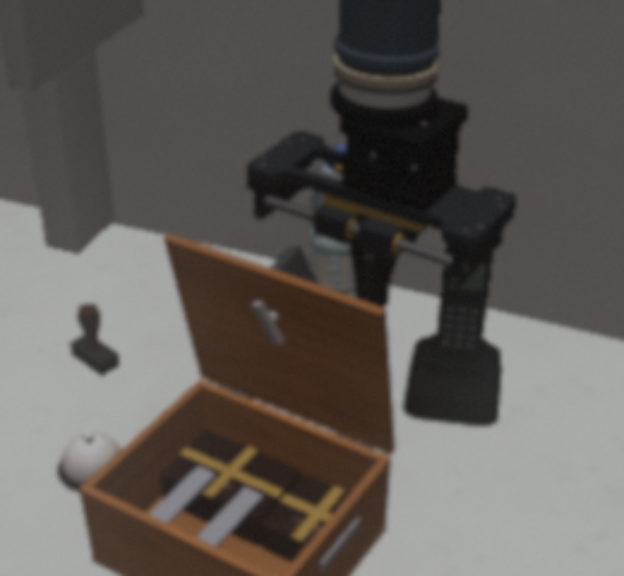

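Call:
{"fn": "arm_command", "kwargs": {
  "plan": [
    {"claw":0,"dx":-0.6,"dy":-1.6,"dz":-0.3,"twist":0},
    {"claw":0,"dx":-0.6,"dy":-3.2,"dz":-0.5,"twist":0},
    {"claw":0,"dx":-0.6,"dy":-4.2,"dz":-0.3,"twist":0},
    {"claw":0,"dx":-0.6,"dy":-5.2,"dz":0,"twist":0},
    {"claw":0,"dx":-0.6,"dy":-6.5,"dz":0.5,"twist":0},
    {"claw":0,"dx":-0.6,"dy":-7.7,"dz":1.0,"twist":0},
    {"claw":0,"dx":-0.6,"dy":-8.8,"dz":1.8,"twist":0},
    {"claw":0,"dx":-0.6,"dy":-9.9,"dz":2.6,"twist":0}
  ]
}}

```text
time_s: 3.75
position: [0.5598, -0.1367, 0.2004]
tcp_rot: [[-0.168, 0.986, 0.005], [0.986, 0.168, -0.006], [-0.007, 0.004, -1.0]]
force: [1.0, -0.4, 2.4]
opening: 0.004
```

```bash
python3 - <<'E'
from h import *
s=bot.read_state();print(s["position"],s["tcp_rot"].round(3),s["force"])
im=bot.capture("scene");cv2.imwrite("pics/s3.png",cv2.resize(im[0:240,120:380,::-1],None,fx=2.4,fy=2.4))
E
```

```text
[ 0.55977827 -0.13667586  0.20039731] [[-0.168  0.986  0.005]
 [ 0.986  0.168 -0.006]
 [-0.007  0.004 -1.   ]] [ 1.03854173 -0.43658552  2.39759906]
```

View pics/s3.png

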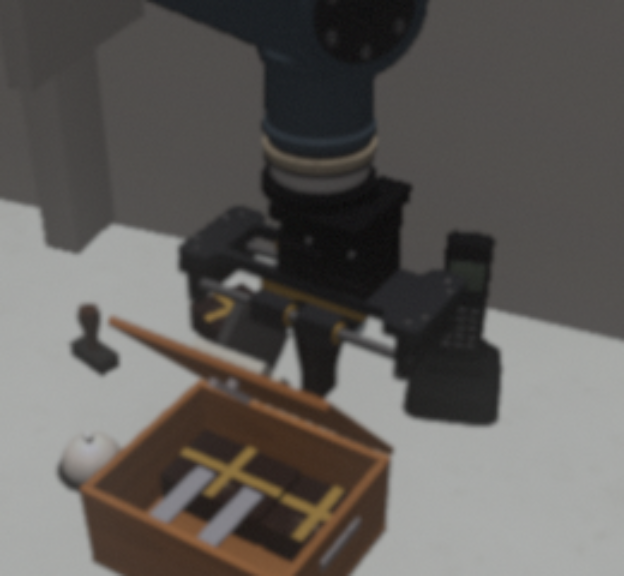

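Call:
{"fn": "arm_command", "kwargs": {
  "plan": [
    {"claw":0,"dx":0,"dy":-0.9,"dz":1.2,"twist":0},
    {"claw":0,"dx":0,"dy":-2.3,"dz":2.8,"twist":0},
    {"claw":0,"dx":0,"dy":-3.1,"dz":3.9,"twist":0},
    {"claw":0,"dx":0,"dy":-3.7,"dz":5.05,"twist":0},
    {"claw":0,"dx":0,"dy":-4.3,"dz":6.3,"twist":0},
    {"claw":0,"dx":0,"dy":-4.7,"dz":7.6,"twist":0},
    {"claw":0,"dx":0,"dy":-5.0,"dz":8.6,"twist":0},
    {"claw":0,"dx":0,"dy":-5.1,"dz":9.4,"twist":0}
  ]
}}

```text
time_s: 4.47
position: [0.5079, -0.1461, 0.1061]
tcp_rot: [[-0.168, 0.986, 0.003], [0.986, 0.168, -0.007], [-0.007, 0.002, -1.0]]
force: [-0.9, 0.6, 2.1]
opening: 0.004
```

```bash
python3 - <<'E'
from h import *
s=bot.read_state();print(s["position"],s["tcp_rot"].round(3),s["force"])
im=bot.capture("scene");cv2.imwrite("pics/s4.png",cv2.resize(im[50:290,120:380,::-1],None,fx=2.4,fy=2.4))
E
```

```text
[ 0.50787239 -0.14607746  0.10613476] [[-0.168  0.986  0.003]
 [ 0.986  0.168 -0.007]
 [-0.007  0.002 -1.   ]] [-0.94577815  0.56506158  2.06664215]
```

View pics/s4.png

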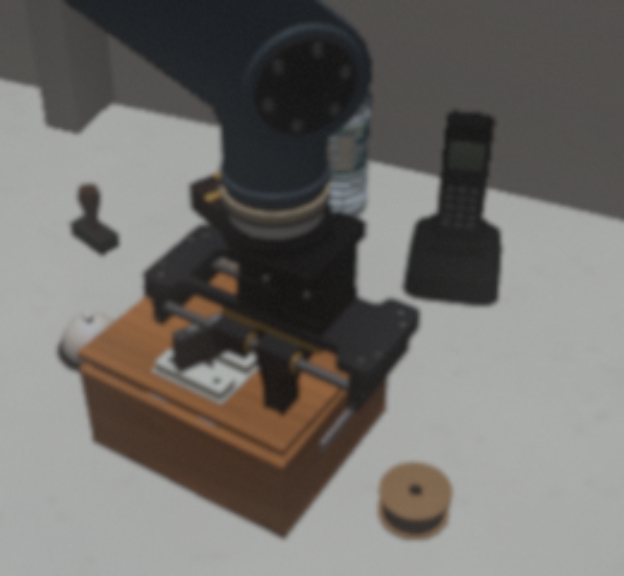

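Nearly shut; press further down until the force rises.

Call:
{"fn": "arm_command", "kwargs": {
  "plan": [
    {"claw":0,"dx":0,"dy":0,"dz":0.4,"twist":0},
    {"claw":0,"dx":0,"dy":0,"dz":0.8,"twist":0},
    {"claw":0,"dx":0,"dy":0,"dz":0.9,"twist":0},
    {"claw":0,"dx":0,"dy":0,"dz":1.0,"twist":0},
    {"claw":0,"dx":0,"dy":0,"dz":1.0,"twist":0}
  ]
}}

```text
time_s: 4.93
position: [0.5078, -0.146, 0.098]
tcp_rot: [[-0.169, 0.986, 0.003], [0.986, 0.169, -0.007], [-0.007, 0.002, -1.0]]
force: [-4.7, 1.1, 20.4]
opening: 0.007
```

Call:
{"fn": "arm_command", "kwargs": {
  "plan": [
    {"claw":0,"dx":0,"dy":0,"dz":-3.5,"twist":0},
    {"claw":0,"dx":0,"dy":0,"dz":-7,"twist":0},
    {"claw":0,"dx":0,"dy":0,"dz":-11,"twist":0},
    {"claw":1,"dx":2,"dy":0,"dz":-14,"twist":0},
    {"claw":1,"dx":5,"dy":0,"dz":-16,"twist":0},
    {"claw":1,"dx":7,"dy":0.2,"dz":-16,"twist":0},
    {"claw":1,"dx":7,"dy":0.2,"dz":-16,"twist":0},
    {"claw":1,"dx":7,"dy":0.2,"dz":-16,"twist":0}
  ]
}}

```text
time_s: 5.6
position: [0.4977, -0.075, 0.2583]
tcp_rot: [[-0.171, 0.985, 0.005], [0.985, 0.171, -0.008], [-0.009, 0.003, -1.0]]
force: [1.0, -0.6, -0.4]
opening: 0.303
```

```bash
python3 - <<'E'
from h import *
s=bot.read_state();print(s["position"],s["tcp_rot"].round(3),s["force"],s["joint_positions"].round(1))
im=bot.capture("wrist");cv2.imwrite("pics/w5.png",im[:,:,::-1]);np.savez("w5.npz",p=s["position"],r=s["tcp_rot"])
im=bot.capture("scene");cv2.imwrite("pics/s5.png",cv2.resize(im[90:290,120:320,::-1],None,fx=3,fy=3,interpolation=cv2.INTER_CUBIC))
E
```

```text
[ 0.49771768 -0.07496305  0.25832082] [[-0.171  0.985  0.005]
 [ 0.985  0.171 -0.008]
 [-0.009  0.003 -1.   ]] [ 0.9792503  -0.57550899 -0.41361752] [ -21.1   18.1   97.    -0.4   64.5 -120.8]
```

View pics/w5.png

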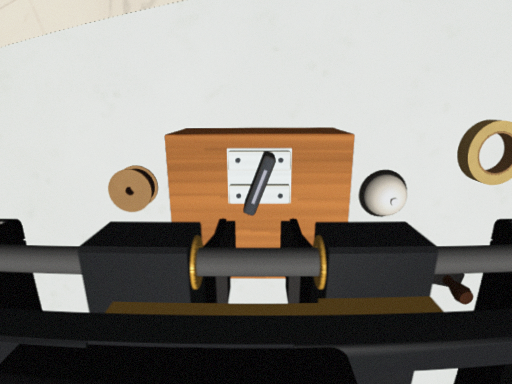

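View pics/s5.png

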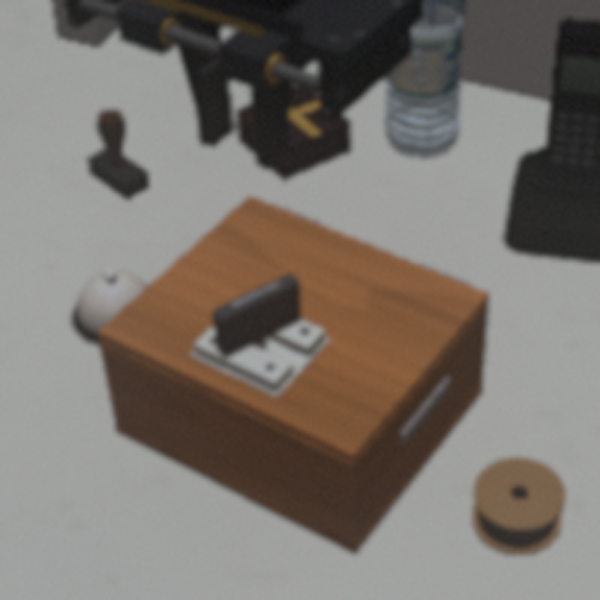

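```bash
python3 - <<'E'
import cv2
a=cv2.imread("pics/w5.png")[120:230,190:330]
cv2.imwrite("pics/w5c.png",cv2.resize(a,None,fx=5,fy=5,interpolation=cv2.INTER_CUBIC))
E
```

```text
(no output)
```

View pics/w5c.png

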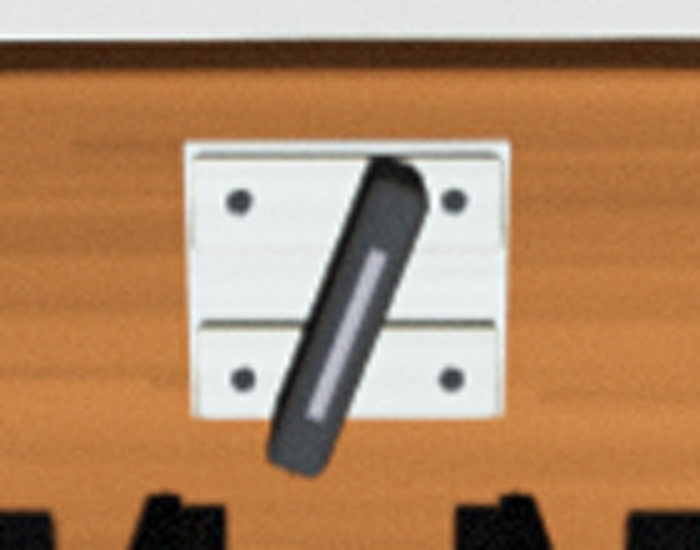

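```bash
python3 - <<'E'
from h import *
d=np.load("w5.npz");C=cal("wrist",dict(position=d["p"],tcp_rot=d["r"]))
def P(u,z): return onz(np.array(u)/5+[190,120],z,C)
w=P([[378,250],[316,420],[403,182],[298,467]],.144);print(w)
for a,b in((0,1),(2,3)):
    v=w[a]-w[b];print(np.degrees(np.arctan2(v[1],v[0])),np.linalg.norm(v),(w[a]+w[b])/2)
c=P([[190,155],[505,155],[200,415],[498,415]],.108);print(c,c.mean(0))
e=c[1]-c[0];print(np.degrees(np.arctan2(e[1],e[0])))
E
```

```text
[[ 0.48159249 -0.07107486  0.144     ]
 [ 0.51587639 -0.07683547  0.144     ]
 [ 0.46842222 -0.06882686  0.144     ]
 [ 0.52576833 -0.07865421  0.144     ]]
170.46187564874427 0.034764499263831405 [ 0.49873444 -0.07395517  0.144     ]
170.275734487431 0.058182071713849294 [ 0.49709527 -0.07374053  0.144     ]
[[ 0.47585112 -0.11049457  0.108     ]
 [ 0.46482608 -0.04706031  0.108     ]
 [ 0.53068428 -0.1002645   0.108     ]
 [ 0.5197078  -0.03751379  0.108     ]] [ 0.49776732 -0.07383329  0.108     ]
99.85966420355341
```

Call:
{"fn": "arm_command", "kwargs": {
  "plan": [
    {"claw":1,"dx":0.2,"dy":0,"dz":0,"twist":6.5},
    {"claw":1,"dx":0.2,"dy":0,"dz":1,"twist":13},
    {"claw":1,"dx":0.2,"dy":0,"dz":4,"twist":19.4},
    {"claw":1,"dx":0.2,"dy":0,"dz":7,"twist":19.4},
    {"claw":1,"dx":0.2,"dy":0,"dz":10,"twist":19.4},
    {"claw":1,"dx":0.2,"dy":0,"dz":12,"twist":19.4},
    {"claw":1,"dx":0.2,"dy":0,"dz":12.7,"twist":19.4},
    {"claw":1,"dx":0.2,"dy":0,"dz":12.7,"twist":19.4}
  ]
}}

```text
time_s: 6.37
position: [0.4966, -0.0756, 0.128]
tcp_rot: [[0.169, 0.986, -0.002], [0.986, -0.169, -0.006], [-0.006, -0.001, -1.0]]
force: [0.7, 0.4, -0.2]
opening: 0.966
```

```bash
python3 - <<'E'
from h import *
s=bot.read_state();print(s["position"],s["tcp_rot"].round(3),s["force"],s["joint_positions"].round(1),s["opening"])
im=bot.capture("wrist");cv2.imwrite("pics/w6.png",im[:,:,::-1])
im=bot.capture("scene");cv2.imwrite("pics/s6.png",cv2.resize(im[90:290,120:320,::-1],None,fx=3,fy=3,interpolation=cv2.INTER_CUBIC))
E
```

```text
[ 0.49655252 -0.07562496  0.12801187] [[ 0.169  0.986 -0.002]
 [ 0.986 -0.169 -0.006]
 [-0.006 -0.001 -1.   ]] [ 0.73874381  0.42495065 -0.24986117] [ -21.2   29.2  104.7   -0.5   46.1 -101.1] 0.9662990374671658
```

View pics/s6.png

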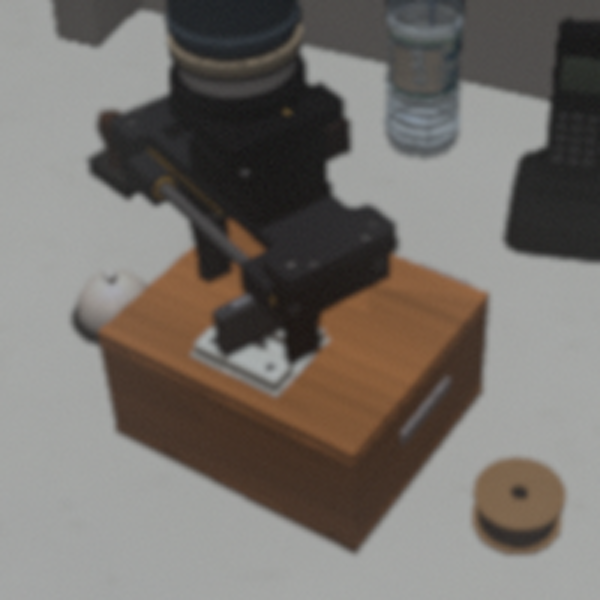

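View pics/w6.png

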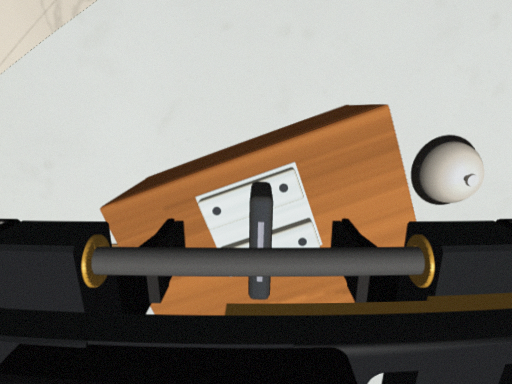

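Call:
{"fn": "arm_command", "kwargs": {
  "plan": [
    {"claw":1,"dx":0.2,"dy":0.1,"dz":0.5,"twist":0},
    {"claw":0,"dx":0.2,"dy":0.1,"dz":0.5,"twist":0},
    {"claw":0,"dx":0.2,"dy":0.1,"dz":0.5,"twist":0},
    {"claw":0,"dx":0.2,"dy":0.1,"dz":0.5,"twist":0},
    {"claw":0,"dx":0.2,"dy":0.1,"dz":0.5,"twist":0},
    {"claw":0,"dx":0.2,"dy":0.1,"dz":0.5,"twist":0},
    {"claw":0,"dx":0.2,"dy":0.1,"dz":0.5,"twist":0},
    {"claw":0,"dx":0.2,"dy":0.1,"dz":0.5,"twist":0}
  ]
}}

```text
time_s: 7.13
position: [0.4998, -0.0742, 0.1256]
tcp_rot: [[0.169, 0.986, 0.004], [0.986, -0.169, -0.008], [-0.007, 0.005, -1.0]]
force: [-0.6, -0.2, 0.5]
opening: 0.557
```

Call:
{"fn": "arm_command", "kwargs": {
  "plan": [
    {"claw":0,"dx":0,"dy":0,"dz":0,"twist":0},
    {"claw":0,"dx":0,"dy":0,"dz":0,"twist":0},
    {"claw":0,"dx":0,"dy":0,"dz":0,"twist":0},
    {"claw":0,"dx":0,"dy":0,"dz":0,"twist":0},
    {"claw":0,"dx":0,"dy":0,"dz":0,"twist":0},
    {"claw":0,"dx":0,"dy":0,"dz":0,"twist":0},
    {"claw":0,"dx":0,"dy":0,"dz":0,"twist":0},
    {"claw":0,"dx":0,"dy":0,"dz":0,"twist":0}
  ]
}}

```text
time_s: 7.8
position: [0.4998, -0.0746, 0.1256]
tcp_rot: [[0.169, 0.986, 0.004], [0.986, -0.169, -0.008], [-0.008, 0.005, -1.0]]
force: [-0.4, -3.3, -0.3]
opening: 0.136
```

Call:
{"fn": "arm_command", "kwargs": {
  "plan": [
    {"claw":0,"dx":0,"dy":0,"dz":0,"twist":6},
    {"claw":0,"dx":-0.04,"dy":0,"dz":0,"twist":12},
    {"claw":0,"dx":-0.06,"dy":-0.01,"dz":0,"twist":19},
    {"claw":0,"dx":-0.08,"dy":-0.02,"dz":0,"twist":26},
    {"claw":0,"dx":-0.1,"dy":-0.03,"dz":0,"twist":33},
    {"claw":0,"dx":-0.12,"dy":-0.04,"dz":0,"twist":40},
    {"claw":0,"dx":-0.13,"dy":-0.06,"dz":0,"twist":46},
    {"claw":0,"dx":-0.14,"dy":-0.07,"dz":0,"twist":50}
  ]
}}

```text
time_s: 8.47
position: [0.499, -0.0759, 0.1256]
tcp_rot: [[0.866, 0.5, 0.004], [0.5, -0.866, -0.008], [-0.001, 0.009, -1.0]]
force: [-0.1, -0.1, 0.1]
opening: 0.139
```

```bash
python3 - <<'E'
from h import *
s=bot.read_state();R=s["tcp_rot"];print(s["position"],R.round(3),np.degrees(np.arctan2(R[1,0],R[0,0])),s["force"],s["moment"],s["opening"])
im=bot.capture("wrist");cv2.imwrite("pics/w7.png",im[:,:,::-1])
E
```

```text
[ 0.49899336 -0.07586527  0.12563254] [[ 0.866  0.5    0.004]
 [ 0.5   -0.866 -0.008]
 [-0.001  0.009 -1.   ]] 30.03114280350329 [-0.14106087 -0.08919511  0.07627228] [-0.20531597  0.01746444  0.03778439] 0.13869969526426246
```

View pics/w7.png

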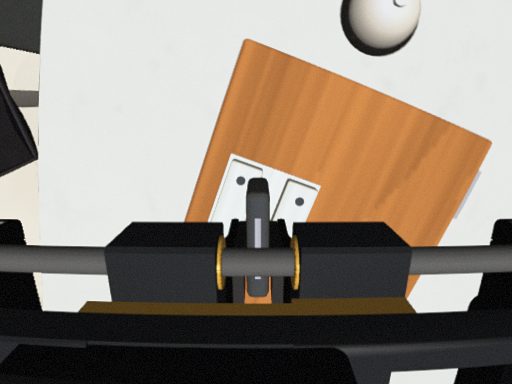

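Call:
{"fn": "arm_command", "kwargs": {
  "plan": [
    {"claw":0,"dx":0,"dy":0,"dz":0,"twist":6},
    {"claw":0,"dx":0,"dy":0,"dz":0.1,"twist":12},
    {"claw":0,"dx":0,"dy":0,"dz":0.2,"twist":17},
    {"claw":0,"dx":0,"dy":0,"dz":0.3,"twist":20},
    {"claw":0,"dx":0,"dy":0,"dz":0.4,"twist":20.5},
    {"claw":0,"dx":0,"dy":0,"dz":0.6,"twist":20.5},
    {"claw":0,"dx":0,"dy":0,"dz":0.8,"twist":20.5},
    {"claw":0,"dx":0,"dy":0,"dz":0.8,"twist":20.5}
  ]
}}

```text
time_s: 9.18
position: [0.4987, -0.076, 0.1193]
tcp_rot: [[0.986, 0.167, 0.003], [0.167, -0.986, -0.009], [0.002, 0.009, -1.0]]
force: [-5.5, -2.1, 16.3]
opening: 0.133
```

Call:
{"fn": "arm_command", "kwargs": {
  "plan": [
    {"claw":0,"dx":0,"dy":0,"dz":0.2,"twist":0},
    {"claw":0,"dx":0,"dy":0,"dz":0.2,"twist":0},
    {"claw":0,"dx":0,"dy":0,"dz":0.2,"twist":0},
    {"claw":0,"dx":0,"dy":0,"dz":0,"twist":0}
  ]
}}

```text
time_s: 9.52
position: [0.4985, -0.076, 0.12]
tcp_rot: [[0.986, 0.169, 0.004], [0.169, -0.986, -0.009], [0.002, 0.009, -1.0]]
force: [-1.3, -2.1, -4.1]
opening: 0.127
```

```bash
python3 - <<'E'
from h import *
s=bot.read_state();R=s["tcp_rot"];print(s["position"],np.degrees(np.arctan2(R[1,0],R[0,0])),s["force"],s["opening"])
im=bot.capture("wrist");cv2.imwrite("pics/w8.png",im[:,:,::-1])
im=bot.capture("scene");cv2.imwrite("pics/s8.png",cv2.resize(im[130:250,150:290,::-1],None,fx=5,fy=5,interpolation=cv2.INTER_CUBIC))
E
```

```text
[ 0.49851351 -0.07599854  0.12001041] 9.708996065901125 [-1.32081642 -2.12593734 -4.05117462] 0.1272270334581914
```

View pics/s8.png

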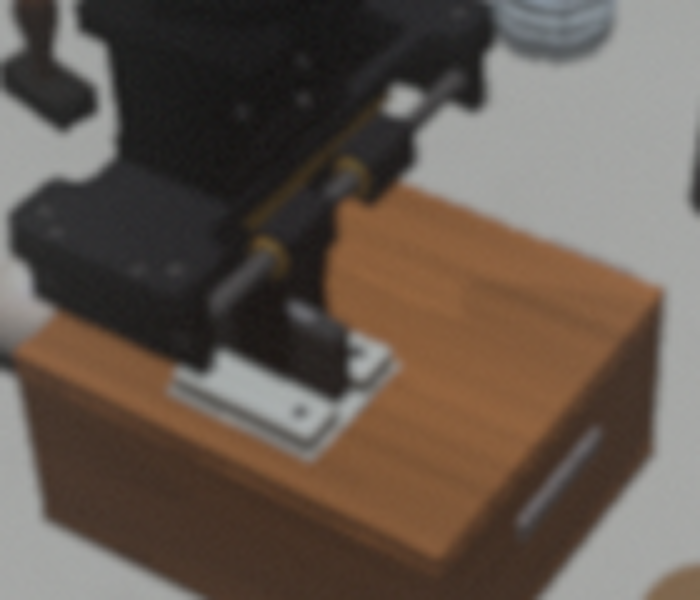

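View pics/w8.png

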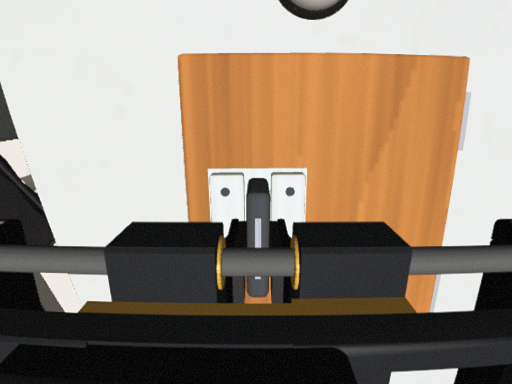

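Call:
{"fn": "arm_command", "kwargs": {
  "plan": [
    {"claw":0,"dx":0,"dy":0,"dz":0.15,"twist":0},
    {"claw":0.7,"dx":0,"dy":0,"dz":0.1,"twist":0},
    {"claw":0.7,"dx":0,"dy":0,"dz":0.1,"twist":0},
    {"claw":0.7,"dx":0,"dy":0,"dz":0.1,"twist":0},
    {"claw":0.7,"dx":0,"dy":0,"dz":0.1,"twist":0},
    {"claw":0.7,"dx":0,"dy":0,"dz":0.1,"twist":0},
    {"claw":0.7,"dx":0,"dy":0,"dz":0.1,"twist":0},
    {"claw":0.7,"dx":0,"dy":0,"dz":0.1,"twist":0}
  ]
}}

```text
time_s: 10.28
position: [0.4985, -0.0759, 0.1183]
tcp_rot: [[0.986, 0.168, 0.003], [0.168, -0.986, -0.009], [0.002, 0.009, -1.0]]
force: [-0.1, -0.3, 0.1]
opening: 0.581
```

Call:
{"fn": "arm_command", "kwargs": {
  "plan": [
    {"claw":0.7,"dx":0,"dy":0,"dz":-1,"twist":0},
    {"claw":0.7,"dx":0,"dy":0,"dz":-3,"twist":0},
    {"claw":0.7,"dx":0,"dy":0,"dz":-6,"twist":0},
    {"claw":0.7,"dx":0,"dy":0,"dz":-9,"twist":0},
    {"claw":0.7,"dx":0,"dy":0,"dz":-12,"twist":0},
    {"claw":0.7,"dx":0,"dy":0,"dz":-13,"twist":0},
    {"claw":0.7,"dx":0,"dy":0,"dz":-13,"twist":0},
    {"claw":0.7,"dx":0,"dy":0,"dz":-13,"twist":0}
  ]
}}

```text
time_s: 10.95
position: [0.4981, -0.0748, 0.2491]
tcp_rot: [[0.986, 0.168, 0.005], [0.168, -0.986, -0.009], [0.003, 0.01, -1.0]]
force: [0.4, 0.6, 0.4]
opening: 0.697
```

```bash
python3 - <<'E'
from h import *
s=bot.read_state();R=s["tcp_rot"];print(s["position"],np.degrees(np.arctan2(R[1,0],R[0,0])),s["force"],s["opening"])
im=bot.capture("wrist");cv2.imwrite("pics/w9.png",cv2.resize(im[100:240,170:350,::-1],None,fx=4,fy=4,interpolation=cv2.INTER_CUBIC));np.savez("w9.npz",p=s["position"],r=s["tcp_rot"])
im=bot.capture("scene");cv2.imwrite("pics/s9.png",cv2.resize(im[130:280,140:320,::-1],None,fx=4,fy=4,interpolation=cv2.INTER_CUBIC))
E
```

```text
[ 0.49814297 -0.07480673  0.2491201 ] 9.683295300009826 [0.40949156 0.61952464 0.38788666] 0.6969276147061814
```

View pics/s9.png

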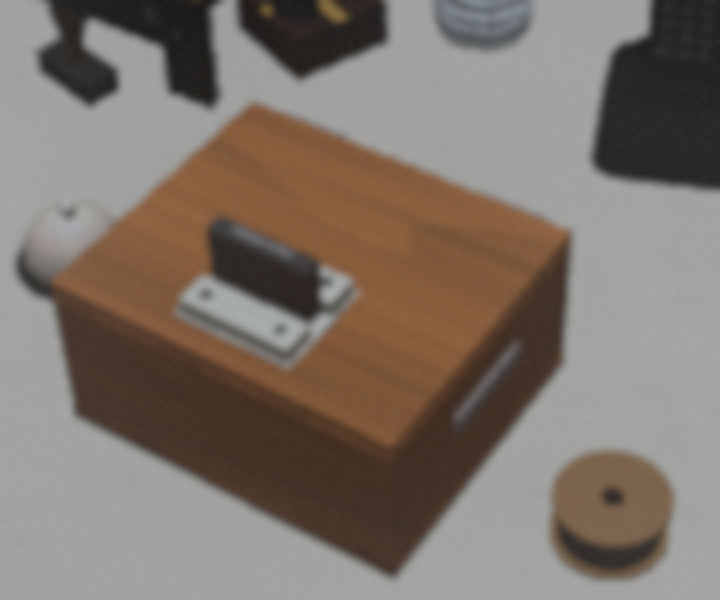

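View pics/w9.png

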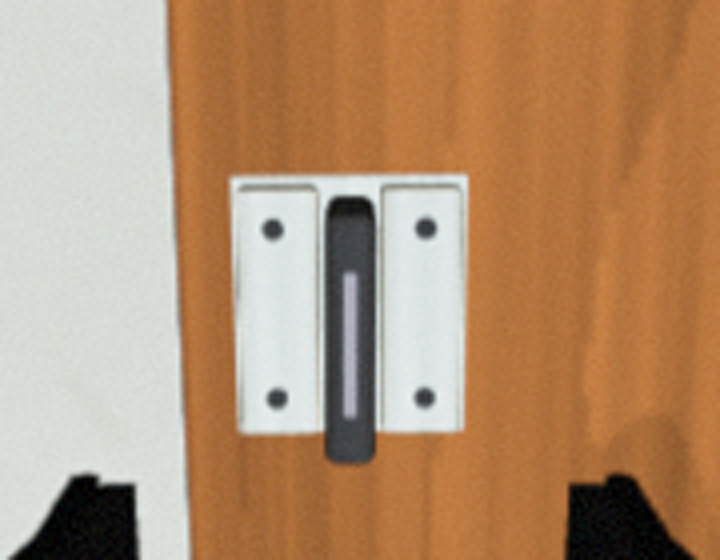

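```bash
python3 - <<'E'
from h import *
C=cal("scene");w=np.radians(99.7);u=np.array([np.cos(w),np.sin(w),0]);n=np.array([-u[1],u[0],0])
for z in (.144,.138):
    P=[np.array([.498,-.0742,z])+.03*a*u+.006*b*n for a,b in((1,1),(1,-1),(-1,1),(-1,-1))]
    print(z,((proj(P,C)-[140,130])*4+1.5).round(0).tolist())
P=[np.array([.498,-.0742,.108])+.032*a*u+.028*b*n for a,b in((1,1),(1,-1),(-1,1),(-1,-1))]
print("catch",((proj(P,C)-[140,130])*4+1.5).round(0).tolist())
d=np.load("w9.npz");C=cal("wrist",dict(position=d["p"],tcp_rot=d["r"]))
for z in (.144,.138):
    p=onz(np.array([[349,215],[351,462]])/4+[170,100],z,C);print(z,np.linalg.norm(p[0]-p[1]),p.mean(0))
E
python3 -c "
import cv2
a=cv2.imread('pics/s9.png')[190:390,150:380]
cv2.imwrite('pics/s9c.png',cv2.resize(a,None,fx=3,fy=3))"
```

```text
0.144 [[201.0, 214.0], [216.0, 200.0], [305.0, 261.0], [320.0, 246.0]]
0.138 [[202.0, 224.0], [217.0, 209.0], [306.0, 271.0], [321.0, 256.0]]
catch [[176.0, 295.0], [246.0, 228.0], [285.0, 347.0], [353.0, 276.0]]
0.144 0.05739727459796168 [ 0.4976745  -0.07259053  0.144     ]
0.138 0.05868382399059877 [ 0.4979626  -0.07414072  0.138     ]
```

View pics/s9c.png

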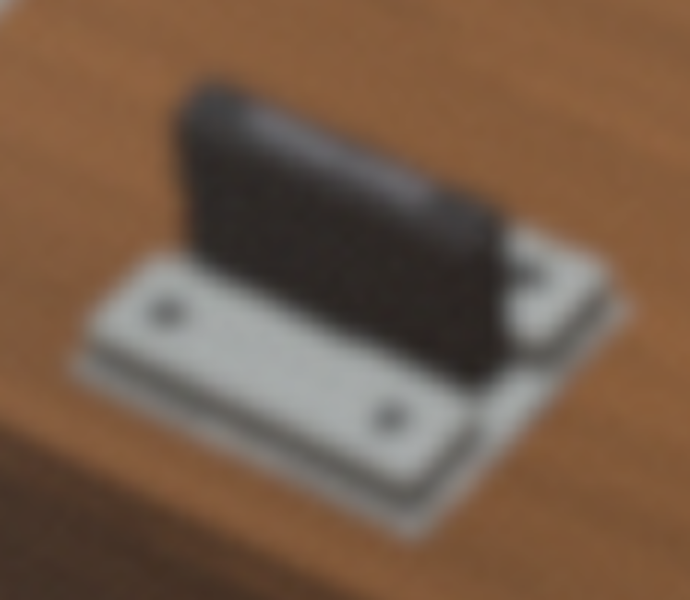

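```bash
python3 -c "
from rig import bot
print(bot.hand_in())"
```

```text
the job is handed in; nothing more can be done
None
```

The lid is fully shut, and the stud is turned a quarter and down in its slotted catch. I let go, drew the arm up clear and handed the job in at about 11 s of the 54 s allowed.

- **Lid:** I pushed its outer face down with shut fingers to the right of the stud. It stopped firmly with the fingertips at 98 mm under about 20 N, and the scene picture shows it closed.
- **Stud turn:** I gripped the wing across its 12 mm and turned it about 70° clockwise. Afterwards the jaws, still gripping the wing, were 90.2° from where they would be with the wing at zero. The picture shows the wing lying in the slot.
- **Stud drop:** I pressed down with about 16 N and the fingers went down 6.3 mm. After release, the wing's top corners in the scene picture fit a 6 mm drop and not a raised stud. They were within about 1 pixel of prediction, once I had taken off the 1-pixel offset that the catch's corners showed too.
- **Bell and ribbon:** both looked unmoved in the scene pictures. I measured only the ribbon, which was within about 2 pixels of its start. I took no last top view, because the arm was blocking it.

No check failed or disagreed. Just before release I was pulling up on the stud with about 4 N. I took that off before opening the fingers, and the later pictures show the stud still down.

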